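# Stow the steel punch in its transport tube

### The arm

A 6-joint arm with a two-finger parallel gripper is mounted at the origin on the work surface. World frame = base frame: x ahead of the robot, y to its left, z up, the work surface at z = 0. Lengths are in m, angles in degrees, forces in N, time in s.
With the tool pointing down it reaches from about 0.4 to 0.825 m from the base axis. Payload 7 kg.
Tool frame: the origin (TCP) lies on the mounting face of the last link; the fingertips stand 178 mm ahead of it and the grasp point (between the pads) lies 159 mm ahead of it; z points along the fingers, y is the direction in which the jaws open and shut (so a half turn about z gives the same grasp; the last joint's range is limited). The gripper opens to 88 mm and grips with 3 to 60 N. Pads are 19 mm wide; open, the fingers measure 130 mm over their backs; the gripper's body (78 mm by 193 mm) begins 47 mm behind the grasp point.
Start: joints at [85.778, 20.546, 0.682, 0, -70.136, -16.507], TCP at [0.239, 0.631, 0.405] pointing down, gripper open.
Joint ranges: [-176.03, 176.03], [-82.01, 121.73], [-58.28, 71.71], [-173.87, 95.51], [-174.79, -0.11], [-173.66, 173.66]. Speed limits (degrees/s): [136.94, 136.94, 172.46, 180, 180, 180].

### API

Orientations are given as [roll, pitch, yaw] about the fixed x, y, z axes, in that order (R = Rz(yaw) Ry(pitch) Rx(roll)).
In Python, from plant import r gives the robot as it stands. The module is installed in compiled form; this text tells all that it offers.
- The arm moves only by the tool carry_out, never from a script. Its argument "plan" is a list of rows, each a list of 3 entries, a list of its own where there are three numbers: the shift along the tool's x, y, z in m, then the turn, a rotation vector about the tool's x, y, z in degrees, then the closure in counts, from 0 (fully open) to 255 (shut). In form: [[[x, y, z], [ax, ay, az], hand], ...]. A call has 1 to 12 rows; each row shifts and turns the commanded pose from where the row before left it, along the tool's axes as they then stand; what a row does not reach is not made up. A row lasts 1/12 s, in which the tool goes at most 41.7 mm and 7.16 degrees, less where a joint would pass 70% of its speed; a pose out of reach is approached as far as the arm can. A call is refused whole if a number of a shift passes 0.0417 or a number of a turn 7.16, either way. A call with a gripper value outside its range is refused whole. The fingers move at their own pace and stop on an object; "grip_force" is the grip in N (left out, the last holds). Time passes only in rows, so rows that do not move let the fingers close. It gives the time, the measured TCP pose, the force and the opening at its end, in the units of the state.
- r.get_state(): the state, without advancing time (a new reading comes with each control period).
- r.capture(name): name is "side" or "top" or "wrist"; returns the picture (400x640x3 uint8, red, green, blue); there is no depth.
- r.get_calibration(name): a dict with "K" (3x3 intrinsics, pixels), "rvec" (rotation vector, rad) and "tvec" (3), from world to camera coordinates, as OpenCV has them. Camera axes: x right, y down, z forward; pixel columns grow to the right and rows downward; lengths in m; the calibration is good to about 2 mm. A picture is of the moment at which its call begins: read the wrist's pose just before it. get_calibration takes no time and is no camera call; for the wrist camera it gives the pose at the moment of the call.
- r.close_job(): hands the job in, once; it reports no verdict.
The state is a dict: "time_s": time; "joints": joint angles; "qd": joint speeds; "joint_torque": joint torques, N m; "tcp_pos": TCP position; "eef_rot": TCP orientation; "contact_force": force on the tool from outside, world axes, zero at the start; "moment": the same for the moment, N m; "gripper_width": finger opening in m.
Only numpy, scipy, OpenCV 4.12 (cv2) and the standard library are available. Lean on these libraries where they do the work, as an engineer would, in place of code of your own. Each camera call takes 0.05 s, during which the arm holds its last target. There are 200 camera calls.

### The job

Take the plain round steel punch out of the wooden block and stand it, tapered end down, in the narrow clear tube of the teal holder. The tube has a stiff rubber stop inside: push the punch down until it is fully home, with only a few millimetres of it showing above the tube's steel collar, and then slide the steel keeper plate across over it as far as it goes. Leave the other tools as they are.

Things in the scene. Friction and masses are not known exactly. Their poses are not given: they have to be found in the camera images.
- punch: Plain round steel punch, 12 mm diameter, 120 mm long, 0.1 kg, no handle. Origin: centre of its lower end; z runs up along it. The lowest 7 mm taper to a 7 mm wide flat tip. It starts upright in one of the block's three sockets (which one varies), 42 mm deep, 78 mm showing.
- punch_top (a point): Centre of the punch's flat top end, 120 mm above its origin.
- block: Fixed wooden block, 60 (x) by 180 (y) by 50 mm high; origin: centre of its underside. Three round upright sockets, 15 mm wide and 42 mm deep, in a row at y = -55, 0 and +55 mm; a tool stands loosely in each. Fingers that close along the block's x clear the neighbours.
- dock: Fixed holder. Origin: on the table under the tube's axis. Teal base plate x -40 to 40, y -45 to 135, 8 mm thick. Upright clear tube, 23 mm outside, 15 mm bore, with a steel collar 32 mm wide and 10 mm high at its top, 136 mm above the table. On its +y side (y = 32 to 117 mm) a teal post, 34 mm wide and 143 mm high, carries the keeper.
- mouth (a point): Centre of the tube's round opening, at the top face of the collar, 136 mm above the table; axes as the dock's.
- stop (a joint): Rubber stop in the tube: how far it is pushed down, m. At 0 its top is 50 mm below the mouth; at 0.066, its end, 116 mm below: the punch then stands 4 mm above the mouth, fully home. Starts at 0 to 0.02. Stiff (6 N to move), stays where left, does not sink under the punch's weight: the punch, set in, first stands 50 to 70 mm above the mouth.
- keeper (a joint): Steel keeper plate's slide towards the tube (dock -y), m: 0 open, 0.060 fully across; starts at 0 to 0.012. Plate 28 (x) by 60 (y) by 5 mm, underside 9 mm above the mouth: it passes over a punch that is home, and is blocked by one that is not. Leading edge at dock y = 40 mm minus the travel. Friction 1.5 N; stays where left.
- keeper_tab (a point): Middle of the top edge of the rear (dock +y) face of the keeper's upright tab. Tab 28 (x) by 6 mm (y); its top is 40 mm above the mouth and 26 mm above the plate's upper face; rear face at dock y = 96 mm minus the travel. Push that face towards dock -y. Behind it the plate goes on 4 mm, then there is free space above the post.
- screwdriver: Bystander: screwdriver with a fat dark red handle 29 mm wide, standing in the block, total 125 mm long, top 133 mm above the table. Origin: lower end, z up. Loose; leave it standing.
- awl: Bystander: awl with a dark wooden pear-shaped handle 31 mm wide, standing in the block, total 110 mm long, top 118 mm above the table. Origin: lower end, z up. Loose; leave it standing.
- hammer: Bystander: hammer, 280 mm long, lying on the table beyond the block. Leave it.
- rule: Bystander: folded wooden rule, 200 x 36 x 16 mm, lying on the table beyond the holder. Leave it.

How it is judged:
By the outcome, as a careful person would: the job done as asked, in the order asked, and still so for the second after the job is handed in, with the robot touching nothing.
It also fails if it takes over 54 s, if anything falls off the work surface, if the arm or the gripper's body presses on something with over 40 N, if the wrist force passes 120 N, or if a joint passes its speed limit or range.

## Working session

There is one attempt and no reset: what is moved stays moved. The work goes in short steps, Python scripts to look and compute and a tool call to move; the robot and the scene stay as the last step left them, time stands still between calls to the robot, and variables do not carry over. Pictures are saved under pics/ and viewed, about 8 in all and at most 12, crops included, and the job is handed in when it is done.

Besides the shell and the picture viewer there is one more tool, called in YAML: its name, and indented under it one key for each argument. carry_out: Moves the arm, as the interface text tells. Its arguments: {"type":"object","properties":{"plan":{"type":"array","items":{"type":"array"}},"grip_force":{"type":"number"}},"required":["plan"]}

```bash
mkdir -p pics; python3 - <<'E'
from plant import r
import cv2,numpy as np
s=r.get_state();print(s)
for n in("side","top"):
    im=r.capture(n);cv2.imwrite(f"pics/{n}0.png",im[...,::-1]);c=r.get_calibration(n)
    R=cv2.Rodrigues(np.array(c["rvec"]))[0];print(n,np.round(c["K"],1).tolist(),-R.T@np.ravel(c["tvec"]),R.round(2).tolist())
E
```

```text
{'time_s': 0.0, 'joints': array([ 8.57760750e+01,  2.05902775e+01,  6.34427818e-01, -1.90457340e-02,
       -7.01365356e+01, -1.65068495e+01]), 'qd': array([ 0.02267315, -0.01905362,  0.00196647,  0.05083554, -0.02237182,
        0.01703992]), 'joint_torque': array([-1.84541437e-03, -5.82711983e+01,  2.93053079e+01,  6.99680284e+00,
        6.86382395e-03, -1.73519720e-04]), 'tcp_pos': array([0.23887063, 0.63111207, 0.40374387]), 'eef_rot': array([ 1.79906335e+02, -9.08539951e-03, -2.07372529e+01]), 'contact_force': array([-0.44523967, -0.16028561, -0.20484083]), 'moment': array([-0.03234996,  0.01849047, -0.04553705]), 'gripper_width': 0.08771250307591591}
side [[486.0, 0.0, 325.2], [0.0, 486.0, 198.5], [0.0, 0.0, 1.0]] [ 0.35112673 -0.82574973  0.65646353] [[0.97, -0.23, 0.01], [-0.11, -0.51, -0.85], [0.19, 0.83, -0.52]]
top [[399.7, 0.0, 317.7], [0.0, 399.7, 211.8], [0.0, 0.0, 1.0]] [0.50336791 0.01002643 0.8534738 ] [[-0.0, -1.0, 0.01], [-1.0, 0.0, -0.06], [0.06, -0.01, -1.0]]
```

View pics/side0.png

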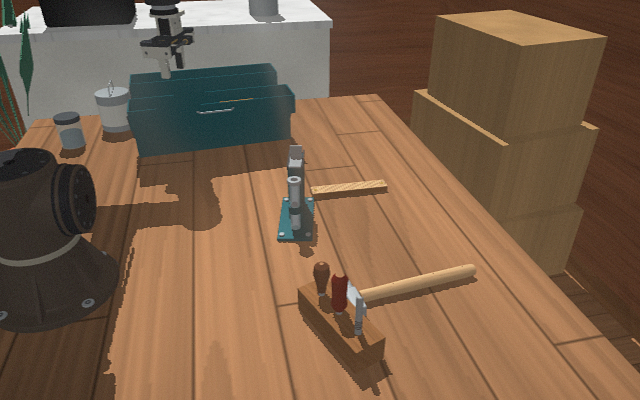

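View pics/top0.png

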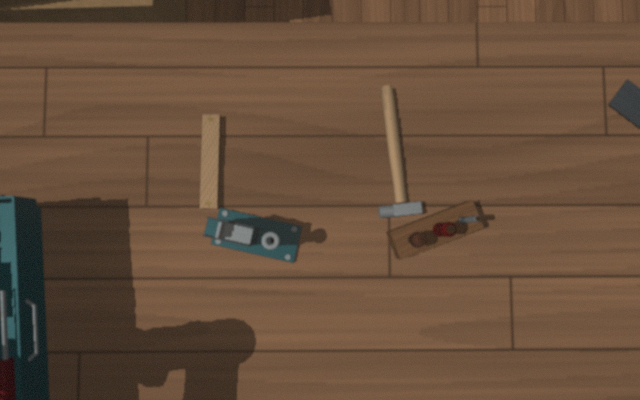

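The side view shows the punch at about (358,310), the nearest of the three tools, with the screwdriver at (340,290), the awl at (321,275) and the holder at (295,200). In the top view the punch is at about (472,219), the screwdriver at (445,229), the collar at (270,240), and the keeper at (237,233). I'll zoom in next.

```bash
python3 - <<'E'
import cv2,numpy as np
t=cv2.imread("pics/top0.png");s=cv2.imread("pics/side0.png")
z=lambda im,x,y,w,h:cv2.resize(im[y:y+h,x:x+w],(400,300),interpolation=cv2.INTER_CUBIC)
# 4x top crops 100x75 ; side 100x75 at 4x
o=np.vstack([np.hstack([z(t,385,190,108,81),z(t,200,195,108,81)]),np.hstack([z(s,295,255,120,90),z(s,240,140,120,90)])])
cv2.imwrite("pics/z.png",o)
E
```

```text
(no output)
```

View pics/z.png

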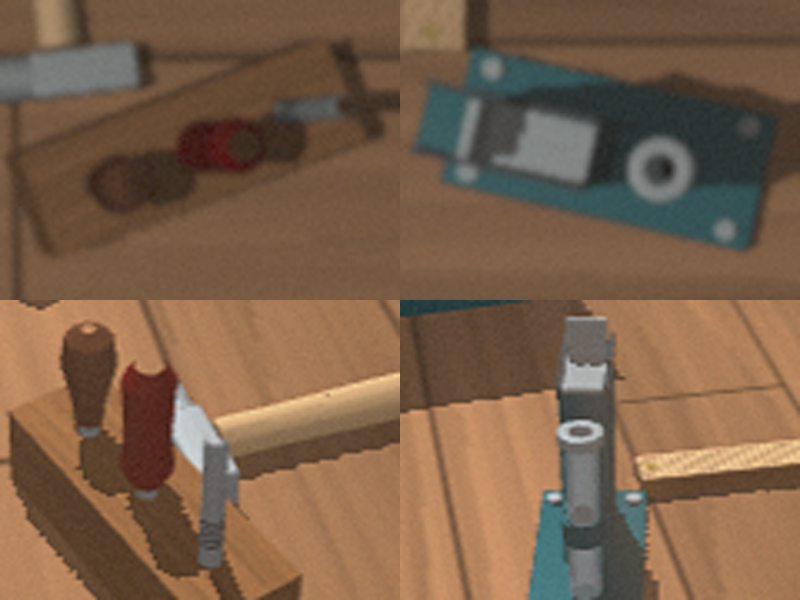

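The punch stands in the outer socket: its foot on the block is at side pixel (358,334) and its top at (359,297). The collar centre is at top (270.2,240.4) and side (294.3,179.9). The dock bolts give the yaw. Now I'll triangulate.

```bash
cat > h.py <<'E'
from plant import r
import cv2,numpy as np
from scipy.spatial.transform import Rotation as Ro
def ray(n,p,c=None):
    c=c or r.get_calibration(n);R=cv2.Rodrigues(np.array(c["rvec"],float))[0]
    d=R.T@np.linalg.solve(np.array(c["K"]),[p[0],p[1],1.]);return -R.T@np.ravel(c["tvec"]),d/np.linalg.norm(d)
def plane(n,p,z,c=None):
    o,d=ray(n,p,c);return o+d*(z-o[2])/d[2]
def tri(rs):
    A=sum(np.eye(3)-np.outer(d,d) for o,d in rs);b=sum((np.eye(3)-np.outer(d,d))@o for o,d in rs);return np.linalg.solve(A,b)
def st():
    s=r.get_state();return s["time_s"],s["tcp_pos"].round(4),s["eef_rot"].round(2),s["contact_force"].round(1),round(s["gripper_width"],4)
E
python3 - <<'E'
from h import *
T=lambda u,v,x0=385,y0=190:(x0+u/3.704,y0+v/3.704)
S=lambda u,v,x0,y0:(x0+u/3.333,y0+v/3.333)
print("collar",tri([ray("top",T(260,168,200,195)),ray("side",S(181,133,240,140))]),plane("top",T(260,168,200,195),.136),plane("side",S(181,133,240,140),.136))
b=[plane("top",T(u-400,v,200,195),.01)[:2] for u,v in[(492,68),(748,127),(725,230),(466,172)]]
print("bolts",np.round(b,4).tolist());d=b[0]-b[1]+b[3]-b[2];print("dock yaw",np.degrees(np.arctan2(-d[0],d[1])))
print("punch top tri",tri([ray("top",T(337,107)),ray("side",S(214,140,295,255))]),plane("side",S(214,140,295,255),.128),plane("top",T(337,107),.128))
print("punch foot",plane("side",S(210,263,295,255),.05),plane("top",T(278,112),.05))
c=[plane("top",T(u,v),.05)[:2] for u,v in[(12,158),(322,40),(382,132),(55,254)]];print("block",np.round(c,3).tolist(),np.mean(c,0))
d=c[0]-c[1]+c[3]-c[2];print("block yaw",np.degrees(np.arctan2(-d[0],d[1])))
print("tab side",plane("side",S(585-400,20,240,140),.176))
c=r.get_calibration("wrist");R=cv2.Rodrigues(np.array(c["rvec"],float))[0]
tp=np.array(r.get_state()["tcp_pos"]);Rt=Ro.from_euler("xyz",r.get_state()["eef_rot"],degrees=True).as_matrix()
print("wrist cam in tool",Rt.T@(-R.T@np.ravel(c["tvec"])-tp),(R@Rt).round(2).tolist(),np.round(c["K"],1)[0])
E
```

```text
collar [0.49563777 0.09048584 0.13387724] [0.49474597 0.0904135  0.136     ] [0.49595591 0.08655153 0.136     ]
bolts [[0.5504, 0.2004], [0.5163, 0.0546], [0.4581, 0.0676], [0.4913, 0.2145]]
dock yaw -12.95800691251833
punch top tri [ 0.53319779 -0.28441927  0.12485832] [ 0.53286288 -0.28767892  0.128     ] [ 0.53235419 -0.28296134  0.128     ]
punch foot [ 0.53315913 -0.29122733  0.05      ] [ 0.53284802 -0.28220189  0.05      ]
block [[0.508, -0.137], [0.572, -0.307], [0.522, -0.339], [0.456, -0.16]] [ 0.51465953 -0.23557976]
block yaw 20.27960651771035
tab side [0.51467683 0.17104635 0.176     ]
wrist cam in tool [ 0.07185207 -0.00038444  0.0199001 ] [[-0.0, 1.0, 0.0], [-0.96, 0.0, -0.27], [-0.27, -0.0, 0.96]] [335.   0. 317.]
```

```bash
cat >> h.py <<'E'
def go(target,yaw,n):
    "constant tool-frame row (shift, turn about z) reaching target TCP and yaw in n rows"
    s=r.get_state();R0=Ro.from_euler("xyz",s["eef_rot"],degrees=True)
    G=Ro.from_euler("xyz",[180,0,yaw],degrees=True);w=(R0.inv()*G).as_rotvec()/n
    M=sum((R0*Ro.from_rotvec(w*k)).as_matrix() for k in range(n))
    d=np.linalg.solve(M,np.array(target)-s["tcp_pos"]);print(n,"rows:",d.round(4).tolist(),np.degrees(w).round(2).tolist(),"|d|",np.linalg.norm(d).round(4))
    return d
E
python3 -c "
from h import *
print(st()); go([.530,-.286,.36],-70,30)"
```

```text
(0.1, array([0.2389, 0.6311, 0.4038]), array([ 1.7991e+02, -1.0000e-02, -2.0740e+01]), array([ 0.1,  0.4, -0.9]), 0.0875)
30 rows: [0.0293, 0.0155, 0.0015] [0.0, -0.0, 1.64] |d| 0.0331
```

carry_out:
  plan:
    - [[0.0293,0.0155,0.0015],[0,0,1.64],0]
    - [[0.0293,0.0155,0.0015],[0,0,1.64],0]
    - [[0.0293,0.0155,0.0015],[0,0,1.64],0]
    - [[0.0293,0.0155,0.0015],[0,0,1.64],0]
    - [[0.0293,0.0155,0.0015],[0,0,1.64],0]
    - [[0.0293,0.0155,0.0015],[0,0,1.64],0]
    - [[0.0293,0.0155,0.0015],[0,0,1.64],0]
    - [[0.0293,0.0155,0.0015],[0,0,1.64],0]
    - [[0.0293,0.0155,0.0015],[0,0,1.64],0]
    - [[0.0293,0.0155,0.0015],[0,0,1.64],0]

```text
time_s: 0.93
tcp_pos: [0.4242, 0.3559, 0.3893]
eef_rot: [180.0, 0.0, -37.2]
contact_force: [1.6, 0.4, -0.9]
gripper_width: 0.0875
```

carry_out:
  plan:
    - [[0.0293,0.0155,0.0015],[0,0,1.64],0]
    - [[0.0293,0.0155,0.0015],[0,0,1.64],0]
    - [[0.0293,0.0155,0.0015],[0,0,1.64],0]
    - [[0.0293,0.0155,0.0015],[0,0,1.64],0]
    - [[0.0293,0.0155,0.0015],[0,0,1.64],0]
    - [[0.0293,0.0155,0.0015],[0,0,1.64],0]
    - [[0.0293,0.0155,0.0015],[0,0,1.64],0]
    - [[0.0293,0.0155,0.0015],[0,0,1.64],0]
    - [[0.0293,0.0155,0.0015],[0,0,1.64],0]
    - [[0.0293,0.0155,0.0015],[0,0,1.64],0]

```text
time_s: 1.77
tcp_pos: [0.5237, 0.041, 0.3744]
eef_rot: [180.0, 0.0, -53.6]
contact_force: [-0.1, -1.1, 1.0]
gripper_width: 0.0875
```

carry_out:
  plan:
    - [[0.0293,0.0155,0.0015],[0,0,1.64],0]
    - [[0.0293,0.0155,0.0015],[0,0,1.64],0]
    - [[0.0293,0.0155,0.0015],[0,0,1.64],0]
    - [[0.0293,0.0155,0.0015],[0,0,1.64],0]
    - [[0.0293,0.0155,0.0015],[0,0,1.64],0]
    - [[0.0293,0.0155,0.0015],[0,0,1.64],0]
    - [[0.0293,0.0155,0.0015],[0,0,1.64],0]
    - [[0.0293,0.0155,0.0015],[0,0,1.64],0]
    - [[0.0293,0.0155,0.0015],[0,0,1.64],0]
    - [[0.0293,0.0155,0.0015],[0,0,1.64],0]
    - [[0,0,0],[0,0,0],0]
    - [[0,0,0],[0,0,0],0]

```text
time_s: 2.77
tcp_pos: [0.53, -0.2893, 0.3587]
eef_rot: [179.9, 0.1, -70.1]
contact_force: [0.3, 0.1, -0.5]
gripper_width: 0.0877
```

```bash
python3 - <<'E'
from h import *
print(st());c=r.get_calibration("wrist");im=r.capture("wrist");cv2.imwrite("pics/w1.png",im[...,::-1])
np.save("w1.npy",{k:np.array(v) for k,v in c.items()},allow_pickle=True)
E
```

```text
(2.7667, array([ 0.53  , -0.2893,  0.3587]), array([ 1.7992e+02,  6.0000e-02, -7.0110e+01]), array([ 0.3,  0.1, -0.5]), 0.0877)
```

View pics/w1.png

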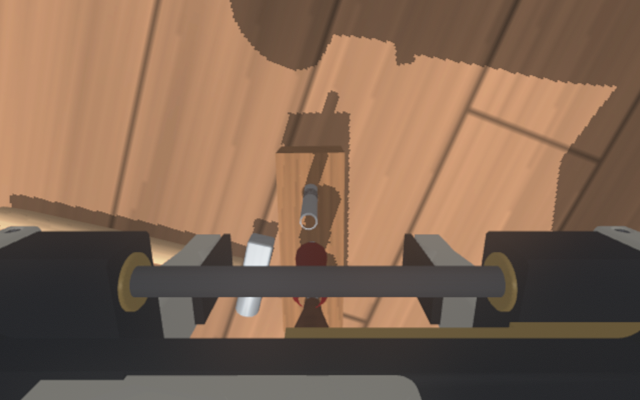

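The wrist view shows the punch top as a ring at about (308,221) and its foot at about (310,188). The block lies squarely between the open jaws.

```bash
python3 - <<'E'
from h import *
c=np.load("w1.npy",allow_pickle=True).item()
p=plane("wrist",(308,221),.128,c);print(p,plane("wrist",(310,189),.05,c))
print("tip axis on image: grasp pt ray check", plane("wrist",(277,152),.05,c),plane("wrist",(345,152),.05,c))
R=Ro.from_euler("xyz",r.get_state()["eef_rot"],degrees=True);print((R.inv().apply(p-r.get_state()["tcp_pos"])).round(4))
go([p[0],p[1],.262],-70,8)
E
```

```text
[ 0.53410091 -0.28405313  0.128     ] [ 0.53504035 -0.28610809  0.05      ]
tip axis on image: grasp pt ray check [ 0.57281227 -0.30743465  0.05      ] [ 0.51767064 -0.32737312  0.05      ]
[-0.0025 -0.0053  0.231 ]
8 rows: [-0.0003, -0.0006, 0.0121] [0.01, 0.01, -0.0] |d| 0.0121
```

carry_out:
  plan:
    - [[-0.0012,-0.0026,0],[0,0,0],0]
    - [[-0.0012,-0.0026,0],[0,0,0],0]
    - [[0,0,0.016],[0,0,0],0]
    - [[0,0,0.016],[0,0,0],0]
    - [[0,0,0.016],[0,0,0],0]
    - [[0,0,0.016],[0,0,0],0]
    - [[0,0,0.016],[0,0,0],0]
    - [[0,0,0.016],[0,0,0],0]
    - [[0,0,0],[0,0,0],0]

```text
time_s: 3.57
tcp_pos: [0.5341, -0.282, 0.2608]
eef_rot: [179.8, 0.2, -69.8]
contact_force: [-0.4, 0.4, -0.5]
gripper_width: 0.0877
```

carry_out:
  plan:
    - [[0,0,0],[0,0,0],255]
    - [[0,0,0],[0,0,0],255]
    - [[0,0,0],[0,0,0],255]
    - [[0,0,0],[0,0,0],255]
    - [[0,0,0],[0,0,0],255]
    - [[0,0,0],[0,0,0],255]
    - [[0,0,0],[0,0,0],255]
    - [[0,0,0],[0,0,0],255]
    - [[0,0,0],[0,0,0],255]
    - [[0,0,0],[0,0,0],255]
    - [[0,0,0],[0,0,0],255]
    - [[0,0,0],[0,0,0],255]
  grip_force: 35

```text
time_s: 4.57
tcp_pos: [0.5347, -0.2837, 0.2636]
eef_rot: [180.0, 0.0, -69.9]
contact_force: [-0.4, 0.6, 0.2]
gripper_width: 0.0132
```

carry_out:
  plan:
    - [[0,0,-0.01],[0,0,0],255]
    - [[0,0,-0.015],[0,0,0],255]
    - [[0,0,-0.015],[0,0,0],255]
    - [[0,0,-0.02],[0,0,0],255]
    - [[0,0,-0.02],[0,0,0],255]
    - [[0,0,-0.02],[0,0,0],255]
    - [[0,0,-0.02],[0,0,0],255]
    - [[0,0,-0.02],[0,0,0],255]
    - [[0,0,-0.02],[0,0,0],255]
    - [[0,0,-0.01],[0,0,0],255]
    - [[0,0,0],[0,0,0],255]
    - [[0,0,0],[0,0,0],255]

```text
time_s: 5.57
tcp_pos: [0.5345, -0.2835, 0.4336]
eef_rot: [-180.0, 0.0, -69.9]
contact_force: [-0.5, -0.5, -1.7]
gripper_width: 0.0113
```

```bash
python3 - <<'E'
from h import *
print(st()); go([.495,.0895,.433],-103,14)
im=r.capture("side");cv2.imwrite("pics/s2.png",cv2.resize(im[60:360,230:450,::-1],None,fx=2.5,fy=2))
c=r.get_calibration("wrist");w=r.capture("wrist");a=cv2.resize(im[130:360,230:430,::-1],(400,460));b=w[100:330,220:420,::-1];b=cv2.resize(b,(400,460));cv2.imwrite("pics/s2.png",np.hstack([a,b]))
E
```

```text
(5.5667, array([ 0.5345, -0.2835,  0.4336]), array([-1.7996e+02,  1.0000e-02, -6.9940e+01]), array([-0.5, -0.5, -1.7]), 0.0113)
14 rows: [-0.0272, 0.0006, 0.0] [-0.0, 0.0, 2.36] |d| 0.0272
```

View pics/s2.png

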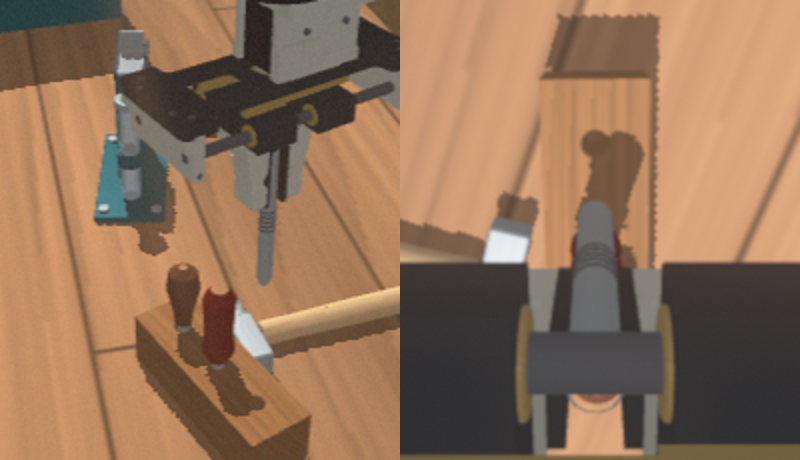

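The punch is held; the tip is at side (362,271) and wrist (318,202), and both bystanders are still standing.

```bash
python3 - <<'E'
from h import *
s=r.get_state();R=Ro.from_euler("xyz",s["eef_rot"],degrees=True)
for n,p in(("side",(362,269.5)),("wrist",(317.5,204))):
    q=plane(n,p,.178);print(n,q,R.inv().apply(q-s["tcp_pos"]).round(4))
q=tri([ray("side",(362,269.5)),ray("wrist",(317.5,204))]);print(q,R.inv().apply(q-s["tcp_pos"]).round(4))
E
```

```text
side [ 0.53679475 -0.28194869  0.178     ] [-2.000e-04 -3.200e-03  2.541e-01]
wrist [ 0.53394755 -0.28474069  0.178     ] [0.0015 0.0004 0.2542]
[ 0.53482724 -0.28617608  0.18206022] [3.100e-03 1.000e-04 2.501e-01]
```

carry_out:
  plan:
    - [[-0.0272,0.0006,0],[0,0,2.36],255]
    - [[-0.0272,0.0006,0],[0,0,2.36],255]
    - [[-0.0272,0.0006,0],[0,0,2.36],255]
    - [[-0.0272,0.0006,0],[0,0,2.36],255]
    - [[-0.0272,0.0006,0],[0,0,2.36],255]
    - [[-0.0272,0.0006,0],[0,0,2.36],255]
    - [[-0.0272,0.0006,0],[0,0,2.36],255]
    - [[-0.0272,0.0006,0],[0,0,2.36],255]
    - [[-0.0272,0.0006,0],[0,0,2.36],255]
    - [[-0.0272,0.0006,0],[0,0,2.36],255]

```text
time_s: 6.5
tcp_pos: [0.4837, -0.017, 0.4325]
eef_rot: [179.9, -0.0, -93.6]
contact_force: [0.8, 1.2, -0.9]
gripper_width: 0.0111
```

carry_out:
  plan:
    - [[-0.0272,0.0006,0],[0,0,2.36],255]
    - [[-0.0272,0.0006,0],[0,0,2.36],255]
    - [[-0.0272,0.0006,0],[0,0,2.36],255]
    - [[-0.0272,0.0006,0],[0,0,2.36],255]
    - [[0,0,0],[0,0,0],255]
    - [[0,0,0],[0,0,0],255]
    - [[0,0,0],[0,0,0],255]
    - [[0,0,0],[0,0,0],255]

```text
time_s: 7.17
tcp_pos: [0.4953, 0.0893, 0.433]
eef_rot: [179.9, -0.1, -103.0]
contact_force: [-0.2, 0.6, -0.8]
gripper_width: 0.0111
```

```bash
python3 - <<'E'
from h import *
print(st());c=r.get_calibration("wrist");np.save("w3.npy",{k:np.array(v) for k,v in c.items()},allow_pickle=True)
w=r.capture("wrist");s=r.capture("side");cv2.imwrite("pics/w3f.png",w[...,::-1]);cv2.imwrite("pics/s3f.png",s[...,::-1])
z=lambda im,x,y:cv2.resize(im[y:y+150,x:x+100,::-1],(400,600),interpolation=cv2.INTER_CUBIC)
cv2.imwrite("pics/c3.png",np.hstack([z(s,245,100),z(w,267,130)]))
E
```

```text
(7.1667, array([0.4953, 0.0893, 0.433 ]), array([ 1.7994e+02, -5.0000e-02, -1.0298e+02]), array([-0.2,  0.6, -0.8]), 0.0111)
```

View pics/c3.png

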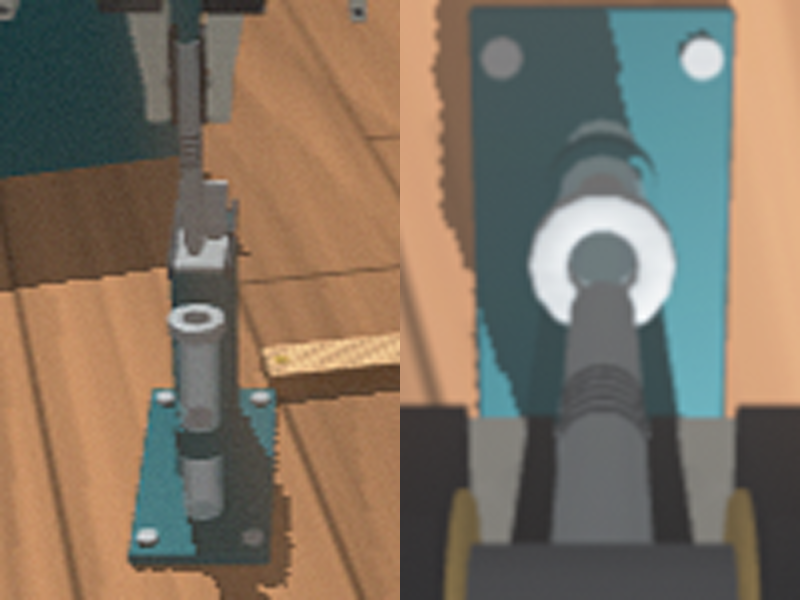

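The wrist view shows the collar centred at crop (603,265), which is px (317.8,196.2). The visible +x edge of the punch's tip is at crop (604,282), which is px (318,200.5). The two are almost in line already.

```bash
python3 - <<'E'
from h import *
c=np.load("w3.npy",allow_pickle=True).item();s=r.get_state();R=Ro.from_euler("xyz",s["eef_rot"],degrees=True)
im=cv2.imread("pics/w3f.png");g=im.min(2);m=((g>150)&(np.ptp(im.astype(int),2)<25)).astype(np.uint8) if False else ((g>150)).astype(np.uint8)
m[:170]=0;m[222:]=0;m[:,:290]=0;m[:,345:]=0
k=max(cv2.findContours(m,0,1)[0],key=cv2.contourArea);h=cv2.convexHull(k)[:,0];print("collar bbox",cv2.boundingRect(k),cv2.minEnclosingCircle(k))
h=np.array([p for p in k[:,0] if p[1]<203]);print(cv2.fitEllipse(h) if len(h)>5 else h)
for n,p,z in(("collar",(317.8,196.2),.136),("tipedge",(318,200.5),.178)):
    q=plane("wrist",p,z,c);print(n,q,R.inv().apply(q-s["tcp_pos"]).round(4))
b=[plane("wrist",(267+(u-400)/4,130+v/4),.01,c) for u,v in((502,58),(702,58))];d=b[1]-b[0];print("yaw bolts",np.degrees(np.arctan2(d[1],d[0])), np.linalg.norm(d),np.mean(b,0))
q=plane("side",(245+196/4,100+318/4),.136);print("side collar",q,R.inv().apply(q-s["tcp_pos"]).round(4))
q=plane("side",(245+194/4,100+250/4),.178);print("side tip",q,R.inv().apply(q-s["tcp_pos"]).round(4))
E
```

```text
collar bbox (299, 179, 37, 32) ((317.0888366699219, 195.5659942626953), 18.094133377075195)
((317.153564453125, 191.73805236816406), (24.734228134155273, 34.83467102050781), 91.47154998779297)
collar [0.4947195  0.09355581 0.136     ] [-0.0043  0.0015  0.2974]
tipedge [0.49284962 0.08550435 0.178     ] [0.004  0.0015 0.2554]
yaw bolts 167.01026420099473 0.05982480521609071 [0.48806631 0.06474026 0.01      ]
side collar [0.4956156  0.08845978 0.136     ] [ 0.0005 -0.0005  0.2974]
side tip [0.49561625 0.08767407 0.178     ] [ 0.0013 -0.0007  0.2554]
```

carry_out:
  plan:
    - [[-0.002,0,0],[0,0,0],255]
    - [[-0.002,0,0.008],[0,0,0],255]
    - [[0,0,0.01],[0,0,0],255]
    - [[0,0,0.01],[0,0,0],255]
    - [[0,0,0.006],[0,0,0],255]
    - [[0,0,0],[0,0,0],255]
    - [[0,0,0],[0,0,0],255]
    - [[0,0,0],[0,0,0],255]

```text
time_s: 7.93
tcp_pos: [0.4966, 0.0939, 0.3998]
eef_rot: [-180.0, -0.0, -103.0]
contact_force: [-0.8, -0.2, -0.1]
gripper_width: 0.0116
```

```bash
python3 - <<'E'
from h import *
print(st());c=r.get_calibration("wrist");np.save("w4.npy",{k:np.array(v) for k,v in c.items()},allow_pickle=True)
w=r.capture("wrist");s=r.capture("side");cv2.imwrite("pics/w4f.png",w[...,::-1]);cv2.imwrite("pics/s4f.png",s[...,::-1])
z=lambda im,x,y:cv2.resize(im[y:y+75,x:x+50,::-1],(400,600),interpolation=cv2.INTER_CUBIC)
cv2.imwrite("pics/c4.png",np.hstack([z(s,270,130),z(w,292,165)]))
E
```

```text
(7.9333, array([0.4966, 0.0939, 0.3998]), array([-1.7999e+02, -1.0000e-02, -1.0296e+02]), array([-0.8, -0.2, -0.1]), 0.0116)
```

View pics/c4.png

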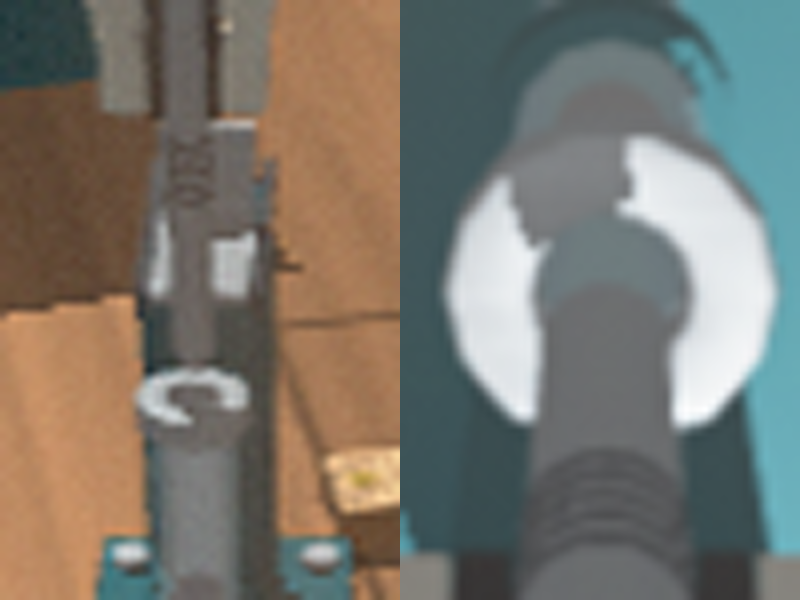

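The wrist crop puts the bore centre at (612,292). The punch axis is at u≈605 and the tip centre, parallax-corrected, at v≈297, so the error is under 1 mm. I'll nudge it and lower.

carry_out:
  plan:
    - [[0.0003,0.0005,0.003],[0,0,0],255]
    - [[0,0,0.004],[0,0,0],255]
    - [[0,0,0.004],[0,0,0],255]
    - [[0,0,0.004],[0,0,0],255]
    - [[0,0,0.004],[0,0,0],255]
    - [[0,0,0.004],[0,0,0],255]
    - [[0,0,0],[0,0,0],255]

```text
time_s: 8.62
tcp_pos: [0.4956, 0.0936, 0.3756]
eef_rot: [179.9, -0.1, -103.0]
contact_force: [-0.7, -0.5, -1.1]
gripper_width: 0.0112
```

carry_out:
  plan:
    - [[0,0,0.006],[0,0,0],255]
    - [[0,0,0.006],[0,0,0],255]
    - [[0,0,0.006],[0,0,0],255]
    - [[0,0,0.006],[0,0,0],255]
    - [[0,0,0.006],[0,0,0],255]
    - [[0,0,0],[0,0,0],255]

```text
time_s: 9.12
tcp_pos: [0.4954, 0.0935, 0.3451]
eef_rot: [179.9, -0.1, -103.0]
contact_force: [0.4, -0.1, -1.2]
gripper_width: 0.0113
```

carry_out:
  plan:
    - [[0,0,0.003],[0,0,0],255]
    - [[0,0,0.003],[0,0,0],255]
    - [[0,0,0.003],[0,0,0],255]
    - [[0,0,0],[0,0,0],255]
    - [[0,0,0],[0,0,0],255]

```text
time_s: 9.53
tcp_pos: [0.4958, 0.0937, 0.3376]
eef_rot: [180.0, -0.0, -103.0]
contact_force: [0.5, 0.7, -1.1]
gripper_width: 0.0112
```

carry_out:
  plan:
    - [[0,0,0.003],[0,0,0],255]
    - [[0,0,0.003],[0,0,0],255]
    - [[0,0,0.003],[0,0,0],255]
    - [[0,0,0.003],[0,0,0],255]
    - [[0,0,0],[0,0,0],255]
    - [[0,0,0],[0,0,0],255]

```text
time_s: 10.03
tcp_pos: [0.4958, 0.0937, 0.3255]
eef_rot: [180.0, 0.0, -103.0]
contact_force: [-0.6, 0.4, -1.1]
gripper_width: 0.011
```

carry_out:
  plan:
    - [[0,0,0.002],[0,0,0],255]
    - [[0,0,0.002],[0,0,0],255]
    - [[0,0,0.002],[0,0,0],255]
    - [[0,0,0],[0,0,0],255]
    - [[0,0,0],[0,0,0],255]

```text
time_s: 10.45
tcp_pos: [0.4959, 0.0937, 0.3196]
eef_rot: [-180.0, 0.0, -103.0]
contact_force: [-0.9, 0.1, 0.8]
gripper_width: 0.0117
```

carry_out:
  plan:
    - [[0,0,0],[0,0,0],130]
    - [[0,0,0],[0,0,0],130]
    - [[0,0,0],[0,0,0],130]
    - [[0,0,0],[0,0,0],130]
    - [[0,0,0],[0,0,0],130]
    - [[0,0,0],[0,0,0],130]

```text
time_s: 10.95
tcp_pos: [0.4958, 0.0937, 0.3196]
eef_rot: [180.0, -0.0, -103.0]
contact_force: [0.0, 0.5, -0.0]
gripper_width: 0.0417
```

carry_out:
  plan:
    - [[0,0,-0.01],[0,0,0],130]
    - [[0,0,-0.015],[0,0,0],130]
    - [[0,0,-0.015],[0,0,0],130]
    - [[0,0,-0.02],[0,0,0],130]
    - [[0,0,-0.02],[0,0,0],130]
    - [[0,0,0],[0,0,0],255]
    - [[0,0,0],[0,0,0],255]
    - [[0,0,0],[0,0,0],255]
    - [[0,0,0],[0,0,0],255]
    - [[0,0,0],[0,0,0],255]
    - [[0,0,0],[0,0,0],255]
    - [[0,0,0],[0,0,0],255]

```text
time_s: 11.95
tcp_pos: [0.4958, 0.0936, 0.3992]
eef_rot: [180.0, -0.0, -103.0]
contact_force: [-0.0, 0.4, 0.5]
gripper_width: 0.0027
```

```bash
python3 - <<'E'
from h import *
print(st());w=r.capture("wrist");s=r.capture("side")
z=lambda im,x,y:cv2.resize(im[y:y+150,x:x+100,::-1],(400,600),interpolation=cv2.INTER_CUBIC)
cv2.imwrite("pics/c5.png",np.hstack([z(s,245,100),z(w,267,140)]))
E
```

```text
(11.95, array([0.4958, 0.0936, 0.3992]), array([ 1.7996e+02, -4.0000e-02, -1.0297e+02]), array([-0. ,  0.4,  0.5]), 0.0027)
```

View pics/c5.png

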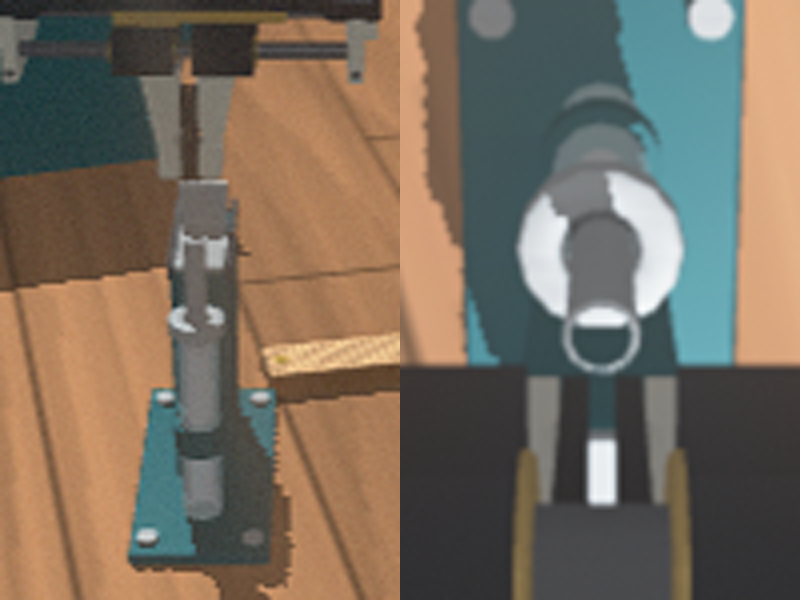

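The punch stands in the tube. Its top ring is at wrist crop (602,338), px (317.5,224.5), and the side view agrees.

```bash
python3 - <<'E'
from h import *
s=r.get_state();R=Ro.from_euler("xyz",s["eef_rot"],degrees=True)
for z in(.185,.19,.2):
  q=plane("wrist",(317.5,224.5),z);print(z,q,R.inv().apply(q-s["tcp_pos"]).round(4))
q=tri([ray("wrist",(317.5,224.5)),ray("side",(245+194/4,100+242/4))]);print(q)
q=plane("wrist",(317.5,202.5),.136);print("collar",q,R.inv().apply(q-s["tcp_pos"]).round(4)); print(st())
E
```

```text
0.185 [0.4948445  0.09341013 0.185     ] [0.0004 0.0008 0.2144]
0.19 [0.49443979 0.09161528 0.19      ] [0.0022 0.0008 0.2094]
0.2 [0.49363039 0.08802558 0.2       ] [0.0059 0.0008 0.1994]
[0.49617144 0.09556051 0.17870881]
collar [0.49484085 0.09373876 0.136     ] [0.     0.0009 0.2634]
(12.05, array([0.4958, 0.0936, 0.3994]), array([ 1.7998e+02, -2.0000e-02, -1.0297e+02]), array([-0.8, -0.6, -0.5]), 0.001)
```

carry_out:
  plan:
    - [[0,0.0008,0.01],[0,0,0],255]
    - [[0,0,0.01],[0,0,0],255]
    - [[0,0,0.005],[0,0,0],255]
    - [[0,0,0.005],[0,0,0],255]
    - [[0,0,0.004],[0,0,0],255]
    - [[0,0,0.004],[0,0,0],255]
    - [[0,0,0.004],[0,0,0],255]
    - [[0,0,0],[0,0,0],255]
  grip_force: 20

```text
time_s: 12.72
tcp_pos: [0.4952, 0.0939, 0.3575]
eef_rot: [-180.0, 0.0, -103.0]
contact_force: [0.3, 0.2, 0.0]
gripper_width: 0.0004
```

carry_out:
  plan:
    - [[0,0,0.004],[0,0,0],255]
    - [[0,0,0.004],[0,0,0],255]
    - [[0,0,0.004],[0,0,0],255]
    - [[0,0,0.004],[0,0,0],255]
    - [[0,0,0],[0,0,0],255]
    - [[0,0,0],[0,0,0],255]

```text
time_s: 13.22
tcp_pos: [0.4949, 0.0938, 0.3416]
eef_rot: [180.0, -0.0, -103.0]
contact_force: [-0.1, -0.4, 0.9]
gripper_width: 0.0007
```

```bash
python3 - <<'E'
from h import *
S=r.get_state();print(S["contact_force"],S["joint_torque"].round(1));w=r.capture("wrist");s=r.capture("side");print(st())
z=lambda im,x,y:cv2.resize(im[y:y+150,x:x+100,::-1],(400,600),interpolation=cv2.INTER_CUBIC)
cv2.imwrite("pics/c6.png",np.hstack([z(s,245,80),z(w,267,140)]))
E
```

```text
[-0.13727161 -0.41021105  0.8947746 ] [  0.  -36.4  25.8   6.2   0.    0. ]
(13.3167, array([0.4949, 0.0938, 0.3416]), array([ 1.7998e+02, -1.0000e-02, -1.0298e+02]), array([-0.1,  0.6,  0.3]), 0.0007)
```

View pics/c6.png

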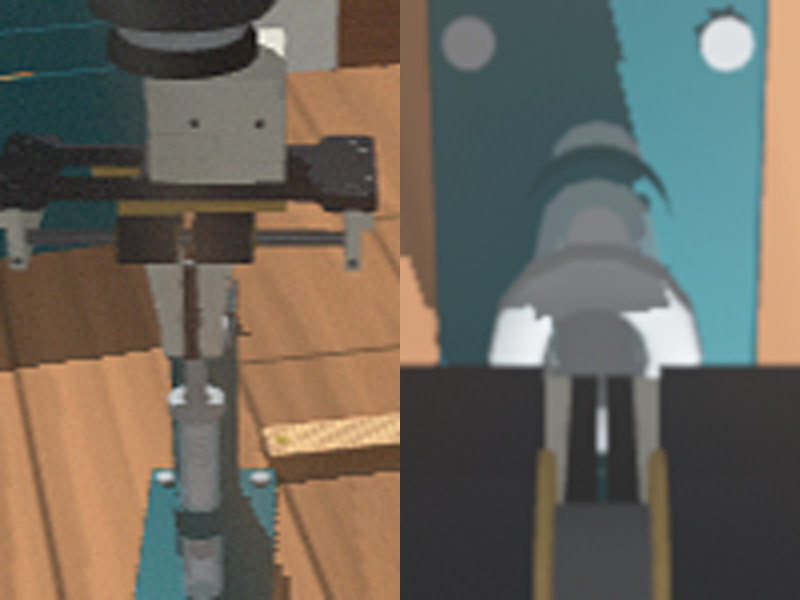

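The side view shows the shut fingertips resting on the punch top, with about 25 mm showing above the collar. I'll keep pushing.

carry_out:
  plan:
    - [[0,0,0.004],[0,0,0],255]
    - [[0,0,0.004],[0,0,0],255]
    - [[0,0,0.004],[0,0,0],255]
    - [[0,0,0.004],[0,0,0],255]
    - [[0,0,0],[0,0,0],255]
    - [[0,0,0],[0,0,0],255]

```text
time_s: 13.82
tcp_pos: [0.4949, 0.0938, 0.3255]
eef_rot: [180.0, -0.0, -103.0]
contact_force: [-0.1, -0.0, 0.6]
gripper_width: 0.0006
```

carry_out:
  plan:
    - [[0,0,0.003],[0,0,0],255]
    - [[0,0,0.003],[0,0,0],255]
    - [[0,0,0],[0,0,0],255]
    - [[0,0,0],[0,0,0],255]

```text
time_s: 14.15
tcp_pos: [0.495, 0.0938, 0.3196]
eef_rot: [180.0, -0.0, -103.0]
contact_force: [-0.3, 1.0, 1.7]
gripper_width: 0.0006
```

carry_out:
  plan:
    - [[0,0,0.002],[0,0,0],255]
    - [[0,0,0.001],[0,0,0],255]
    - [[0,0,0],[0,0,0],255]
    - [[0,0,0],[0,0,0],255]

```text
time_s: 14.48
tcp_pos: [0.4959, 0.0942, 0.318]
eef_rot: [-179.8, 0.1, -102.9]
contact_force: [0.8, 0.0, 9.9]
gripper_width: 0.0005
```

carry_out:
  plan:
    - [[0,0,0.001],[0,0,0],255]
    - [[0,0,0.001],[0,0,0],255]
    - [[0,0,0.001],[0,0,0],255]
    - [[0,0,0],[0,0,0],255]
    - [[0,0,0],[0,0,0],255]

```text
time_s: 14.9
tcp_pos: [0.4962, 0.0941, 0.3174]
eef_rot: [-179.7, 0.1, -102.9]
contact_force: [-7.2, -0.7, 30.4]
gripper_width: 0.001
```

The punch bottomed out at 30 N with the fingertips at z≈0.139, so it looks home. I'll lift and move behind the keeper tab.

carry_out:
  plan:
    - [[0,0,-0.01],[0,0,0],255]
    - [[0,0,-0.018],[0,0,0],255]
    - [[0,0,-0.018],[0,0,0],255]
    - [[0,0,-0.018],[0,0,0],255]
    - [[-0.018,0,0],[0,0,0],255]
    - [[-0.025,0,0],[0,0,0],255]
    - [[-0.025,0,0],[0,0,0],255]
    - [[-0.025,0,0],[0,0,0],255]
    - [[-0.02,0,0],[0,0,0],255]
    - [[0,0,0],[0,0,0],255]
    - [[0,0,0],[0,0,0],255]
    - [[0,0,0],[0,0,0],255]

```text
time_s: 15.9
tcp_pos: [0.5202, 0.2038, 0.3771]
eef_rot: [179.9, -0.1, -103.0]
contact_force: [-0.2, -0.6, -0.3]
gripper_width: 0.0006
```

```bash
python3 - <<'E'
from h import *
print(st());c=r.get_calibration("wrist");w=r.capture("wrist");s=r.capture("side");np.save("w7.npy",{k:np.array(v) for k,v in c.items()},allow_pickle=True)
z=lambda im,x,y:cv2.resize(im[y:y+150,x:x+100,::-1],(400,600),interpolation=cv2.INTER_CUBIC)
cv2.imwrite("pics/c7.png",np.hstack([z(s,245,80),z(w,267,100)]))
E
```

```text
(15.9, array([0.5202, 0.2038, 0.3771]), array([ 1.7995e+02, -6.0000e-02, -1.0296e+02]), array([-0.2, -0.6, -0.3]), 0.0006)
```

View pics/c7.png

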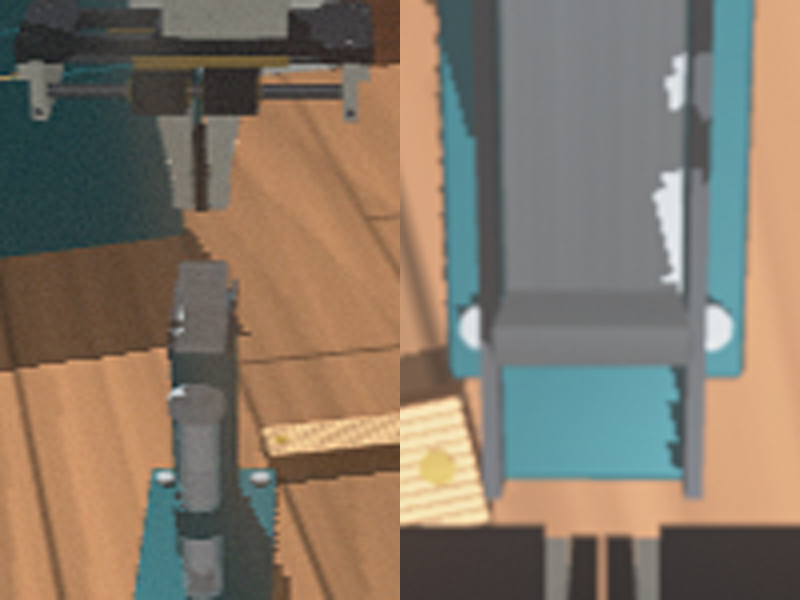

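The wrist view shows the keeper tab between two side rails. The rear edge of its top is at crop (593,365), px (315.3,191.3), and the rails run on either side. In the side view the punch is hardly visible above the collar.

```bash
python3 - <<'E'
from h import *
c=np.load("w7.npy",allow_pickle=True).item();s=r.get_state();R=Ro.from_euler("xyz",s["eef_rot"],degrees=True)
f=lambda u,v,z:R.inv().apply(plane("wrist",(267+(u-400)/4,100+v/4),z,c)-s["tcp_pos"]).round(4)
print("tab rear",f(593,365,.176),"corners",f(497,365,.176),f(690,365,.176),"front",f(593,325,.176))
print("rail at .15",f(492,495,.15),f(694,495,.15),"at .157",f(483,495,.157),f(502,495,.157),"post end .143",f(590,478,.143))
E
```

```text
tab rear [ 2.460e-02 -2.000e-04  2.015e-01] corners [ 0.0246 -0.0136  0.2015] [0.0246 0.0133 0.2015] front [ 3.040e-02 -2.000e-04  2.015e-01]
rail at .15 [-0.0041 -0.0169  0.2275] [-0.0041  0.0162  0.2275] at .157 [-0.0016 -0.0178  0.2205] [-0.0016 -0.0148  0.2205] post end .143 [-0.0036 -0.0009  0.2345]
```

carry_out:
  plan:
    - [[0,0,0.012],[0,0,0],255]
    - [[0,0,0.012],[0,0,0],255]
    - [[0,0,0.011],[0,0,0],255]
    - [[0,0,0],[0,0,0],255]
    - [[0,0,0],[0,0,0],255]

```text
time_s: 16.42
tcp_pos: [0.5203, 0.2034, 0.3423]
eef_rot: [180.0, -0.1, -103.0]
contact_force: [0.3, -0.2, 0.6]
gripper_width: 0.0007
```

carry_out:
  plan:
    - [[0.005,0,0],[0,0,0],255]
    - [[0.005,0,0],[0,0,0],255]
    - [[0.004,0,0],[0,0,0],255]
    - [[0.004,0,0],[0,0,0],255]
    - [[0.005,0,0],[0,0,0],255]
    - [[0.005,0,0],[0,0,0],255]
    - [[0.005,0,0],[0,0,0],255]
    - [[0,0,0],[0,0,0],255]

```text
time_s: 17.08
tcp_pos: [0.5128, 0.1709, 0.3429]
eef_rot: [-180.0, 0.0, -103.0]
contact_force: [-0.9, -0.2, -0.1]
gripper_width: 0.0005
```

carry_out:
  plan:
    - [[0.004,0,0],[0,0,0],255]
    - [[0.004,0,0],[0,0,0],255]
    - [[0.004,0,0],[0,0,0],255]
    - [[0.004,0,0],[0,0,0],255]
    - [[0.004,0,0],[0,0,0],255]
    - [[0.004,0,0],[0,0,0],255]
    - [[0,0,0],[0,0,0],255]

```text
time_s: 17.67
tcp_pos: [0.5073, 0.1476, 0.3426]
eef_rot: [180.0, -0.0, -103.0]
contact_force: [-0.6, 0.2, -1.0]
gripper_width: 0.0005
```

carry_out:
  plan:
    - [[0.003,0,0],[0,0,0],255]
    - [[0.003,0,0],[0,0,0],255]
    - [[0.002,0,0],[0,0,0],255]
    - [[0,0,0],[0,0,0],255]
    - [[0,0,0],[0,0,0],255]

```text
time_s: 18.08
tcp_pos: [0.5057, 0.1403, 0.3425]
eef_rot: [180.0, -0.0, -103.0]
contact_force: [0.4, 0.3, 0.1]
gripper_width: 0.0007
```

carry_out:
  plan:
    - [[0.002,0,0],[0,0,0],255]
    - [[0.001,0,0],[0,0,0],255]
    - [[0.001,0,0],[0,0,0],255]
    - [[0,0,0],[0,0,0],255]
    - [[0,0,0],[0,0,0],255]

```text
time_s: 18.5
tcp_pos: [0.5051, 0.1379, 0.3427]
eef_rot: [-180.0, 0.2, -103.0]
contact_force: [-1.4, 8.7, -1.1]
gripper_width: 0.0003
```

carry_out:
  plan:
    - [[0.001,0,0],[0,0,0],255]
    - [[0.001,0,0],[0,0,0],255]
    - [[0,0,0],[0,0,0],255]
    - [[0,0,0],[0,0,0],255]

```text
time_s: 18.83
tcp_pos: [0.5049, 0.1372, 0.3428]
eef_rot: [-179.9, 0.3, -103.0]
contact_force: [-1.4, 15.6, -2.6]
gripper_width: 0.0004
```

The end stop was met at 15 N. I'll back off and look.

carry_out:
  plan:
    - [[-0.008,0,0],[0,0,0],255]
    - [[-0.012,0,0],[0,0,0],255]
    - [[0,0,-0.02],[0,0,0],255]
    - [[0,0,-0.025],[0,0,0],255]
    - [[0,0,-0.025],[0,0,0],255]
    - [[-0.03,0,-0.01],[0,0,0],255]
    - [[-0.03,0,0],[0,0,0],255]
    - [[-0.03,0,0],[0,0,0],255]
    - [[-0.03,0,0],[0,0,0],255]
    - [[0,0,0],[0,0,0],255]
    - [[0,0,0],[0,0,0],255]

```text
time_s: 19.75
tcp_pos: [0.5361, 0.2729, 0.4216]
eef_rot: [180.0, -0.1, -102.9]
contact_force: [-0.3, -0.6, 0.4]
gripper_width: 0.0005
```

```bash
python3 - <<'E'
from h import *
print(st());t=r.capture("top");s=r.capture("side")
a=cv2.resize(s[130:350,240:400,::-1],(400,550));b=cv2.resize(t[190:278,190:254+0,::-1],(400,550),interpolation=cv2.INTER_CUBIC)
b=cv2.resize(t[180:270,190:300,::-1],(400,327),interpolation=cv2.INTER_CUBIC);b2=cv2.resize(t[195:265,380:500,::-1],(400,223))
cv2.imwrite("pics/c8.png",np.hstack([a,np.vstack([b,b2])]))
E
```

```text
(19.75, array([0.5361, 0.2729, 0.4216]), array([ 1.7995e+02, -1.2000e-01, -1.0288e+02]), array([-0.3, -0.6,  0.4]), 0.0005)
```

View pics/c8.png

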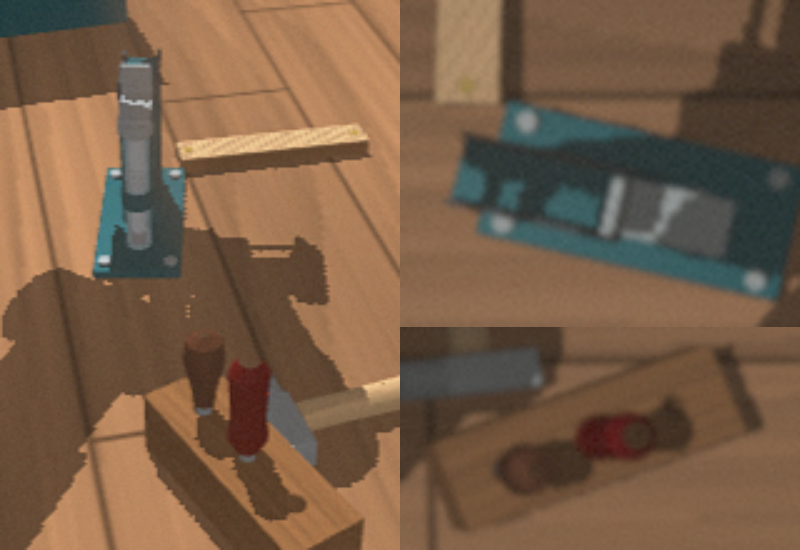

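The keeper plate now covers the tube: in the top crop it spans (600–735, 180–255) and hides the collar. The screwdriver and awl are standing, the hammer and rule look unmoved, and the arm is clear. Handing in.

```bash
python3 -c "
from plant import r
print(r.close_job())"
```

```text
the job is handed in; nothing more can be done
None
```

The punch is in the holder's tube, tapered end down and pushed fully home, with the keeper plate slid across over it. The job was handed in at about 20 s of the 54 s allowed.

- **Punch home:** it bottomed out at about 30 N with the fingertips at z ≈ 0.139–0.140, against 0.140 expected for a punch that is home. The keeper then passed over it freely.
- **Keeper across:** it stopped firmly at about 15 N with its tab face at dock y ≈ 35–36 mm, which is the full 60 mm of travel.
- **Last pictures:** the plate covers the collar, and the gripper is clear of everything. The screwdriver and awl are still standing, and the hammer and rule look unmoved.

Two readings disagreed:
- **Camera positions:** the side, top and wrist cameras placed the tube up to about 7 mm apart along y. I relied on the wrist camera, and the punch went in without resistance.
- **Wrist force:** it read almost nothing while the stop was being pushed down, where about 6 N was expected. I judged that stage by position and pictures instead.

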